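# Find the hidden index notch and lock the gauge fixture

### The arm

A 6-joint arm with a two-finger parallel gripper is mounted at the origin on the work surface. World frame = base frame: x ahead of the robot, y to its left, z up, the work surface at z = 0. Lengths are in m, angles in rad, forces in N, time in s.
With the tool pointing down it reaches from about 0.35 to 0.725 m from the base axis. Payload 6 kg.
Tool frame: the origin (TCP) lies between the finger pads; the fingertips stand 25 mm ahead of it and the grasp point (between the pads) lies 6 mm ahead of it; z points along the fingers, y is the direction in which the jaws open and shut (so a half turn about z gives the same grasp; the last joint's range is limited). The gripper opens to 85 mm and grips with 20 to 120 N. Pads are 22 mm wide; open, the fingers measure 114 mm over their backs; the gripper's body (76 mm by 85 mm) begins 54 mm behind the grasp point. The pads swing forward as they close: fully open they stand 13 mm farther back than shut.
Start: joints at [1.631, 0.04, 0.085, 0, -1.615, -0.334], TCP at [0.162, 0.578, 0.256] pointing down, gripper open.
Joint ranges: [-2.56, 2.56], [-1.29, 2.01], [-1.08, 1.49], [-3.29, 1.98], [-2.81, -0.18], [-2.99, 2.99]. Speed limits (rad/s): [2.57, 2.57, 3.01, 3.14, 3.14, 3.14].

### API

Orientations are given as a rotation vector (axis times angle).
In Python, from workcell import * gives the robot as it stands.
- The arm moves only by the shell command python3 -m jog 'ROWS' [FORCE]. ROWS is JSON, a list of rows, each a list of 3 entries, a list of its own where there are three numbers: the shift along the world's x, y, z in mm, then the turn, a rotation vector about the world's x, y, z in degrees, then the opening, from -1 (shut) to 1 (fully open). A call has 1 to 5 rows; each row is the pose to reach, as a shift and turn from the pose commanded when the call began; what a row does not reach only later rows make up. A row lasts 1/12 s, in which the tool goes at most 41.7 mm and 7.16 degrees, less where a joint would pass 70% of its speed; a pose out of reach is approached as far as the arm can. A call with a gripper value outside its range is refused whole. The fingers move at their own pace and stop on an object; FORCE is the grip in N (left out, the last holds). Time passes only in rows, so rows that repeat a pose let the fingers close. It gives the time, the measured TCP pose, the force and the opening at its end, in the units of the state.
- get_obs(): the state, without advancing time (a new reading comes with each control period).
- capture(name): name is "scene" or "top" or "wrist"; returns the picture (480x640x3 uint8, blue, green, red); there is no depth.
- camera_info(name): a dict with "camera_matrix" (3x3 intrinsics, pixels), "xyz" and "rotation" of the camera in the world. Camera axes: x right, y down, z forward; pixel columns grow to the right and rows downward; lengths in m; the calibration is good to about 2 mm. A picture is of the moment at which its call begins: read the wrist's pose just before it. camera_info takes no time and is no camera call; for the wrist camera it gives the pose at the moment of the call.
- sign_off(): hands the job in, once; it reports no verdict.
The state is a dict: "time": time; "q": joint angles; "joint_vel": joint speeds; "tau": joint torques, N m; "tool_pos": TCP position; "ee_rot": TCP orientation; "contact_force": force on the tool from outside, world axes, zero at the start; "moment": the same for the moment, N m; "opening": finger opening in m.
Only numpy, scipy, OpenCV 4.12 (cv2) and the standard library are available. Lean on these libraries where they do the work, as an engineer would, in place of code of your own. Each camera call takes 0.05 s, during which the arm holds its last target.

### The job

Lock the indexing fixture that holds the red bushing: turn its red knob slowly clockwise (seen from above) until you feel the drag fall away and then stiffen, which is where the hidden notch lies, and there press the knob fully down, gently, so that it stays down. Never force the knob down where it is blocked, do not disturb the caliper, the loose bushing or the small blue tray, and let go at the end.

Things in the scene. Friction and masses are not known exactly. Their poses are not given: they have to be found in the camera images.
- fixture: fixed indexing fixture: aluminium plate 120 mm (x) by 230 mm (y), 12 mm thick. Origin on the bench under the axis of its round dark turret (92 mm diameter, top 46 mm above the bench); z up. The plate reaches from 60 mm on the -y to 170 mm on the +y side of the axis; a steel nest, 57 mm high, holding a red bushing stands 79 to 158 mm from the axis along +y
- turret_top (a point): centre of the turret's top, 46 mm above the bench, fixed. Inside, out of sight, a fixed ring has one notch, somewhere 0.6 to 1.4 rad clockwise of the knob's starting stop, elsewhere each time. The knob's lock pin enters only within about 0.03 rad of the notch's centre; elsewhere the knob goes down 1.5 mm and is then blocked rigidly
- knob: knob on the turret: black disc 80 mm across, 8 mm thick, and on it an upright red bar 64 mm long (its x), 14 mm wide (its y, grasp across it), 42 mm high, white stripe on top towards +x. Origin on the vertical turning axis at the disc's underside, 54 mm above the bench when up, 46.5 mm when fully down on its stop
- knob_grip (a point): point on the axis inside the red bar, 10 mm below its top. The knob turns clockwise 1.9 rad from a stop where the bar is 0.7 rad anticlockwise of the fixture's x; starts 0 to 0.2 rad from it. Steady drag 0.1 N m; about 0.1 rad before the notch it dips to 0 or just below, past the centre it climbs by 0.1 per 0.02 rad to 0.3 or 0.4. Let go there, it springs to the centre
- knob_top (a point): centre of the bar's top face, 104 mm above the bench when up, 96.5 mm fully down. Pressing the knob down takes 4 N of friction plus 3 N per 10 mm/s, and it stays where it is left. Pushed with more than 30 N against the blocking ring or the stop at the bottom it is damaged
- caliper: a loose caliper lying on the bench, steel beam 210 mm long (its x), black head 12 mm high; origin under the middle of the beam
- loose_bushing: a loose red bushing, 26 mm diameter and 20 mm high, standing on the bench; origin at the centre of its underside
- small_tray: an empty loose blue tray, 120 by 160 mm (x by y), 25 mm high; origin at the centre of its underside

How it is judged:
At the end, for the whole second after the job is handed in: the knob is down in the notch by itself: its top less than 98 mm above the bench (6 mm or more of its 7.5 mm travel), at rest (z of knob_top in the frame of fixture below 0.098 m and linear speed of knob below 0.01 m/s and angular speed of knob below 0.1 rad/s); the robot touches nothing.
It fails at once if the knob is pushed against the ring or its stop with more than 30 N (contact force between knob and fixture above 30 N).
It fails at once if the caliper is moved by more than 15 mm (distance of caliper from where it was at the start of the episode above 0.015 m).
It fails at once if the loose bushing is moved by more than 15 mm (distance of loose_bushing from where it was at the start of the episode above 0.015 m).
It fails at once if the small tray is moved by more than 15 mm (distance of small_tray from where it was at the start of the episode above 0.015 m).
It also fails if it takes over 64 s, if anything falls off the work surface, if the arm or the gripper's body presses on something with over 40 N, if the wrist force passes 120 N, or if a joint passes its speed limit or range.

## Working session

There is one attempt and no reset: what is moved stays moved. The work goes in short steps, Python scripts to look and compute and a shell command to move; the robot and the scene stay as the last step left them, time stands still between calls to the robot, and variables do not carry over. Pictures are saved under pics/ and viewed, and the job is handed in when it is done.

```bash
mkdir -p pics; ls; python3 - <<'E'
from workcell import *
import cv2
for n in ["scene","top","wrist"]:
    i=camera_info(n); print(n,i)
    cv2.imwrite(f"pics/{n}0.png",capture(n))
o=get_obs(); print(o)
E
```

```text
pics
scene {'camera_matrix': array([[461.6006226 ,   0.        , 311.40864264],
       [  0.        , 461.6006226 , 239.53962653],
       [  0.        ,   0.        ,   1.        ]]), 'xyz': array([ 1.01705706, -0.27274324,  0.49916327]), 'rotation': array([-1.99938112, -0.94047987,  0.48945825])}
top {'camera_matrix': array([[447.12255758,   0.        , 320.07917215],
       [  0.        , 447.12255758, 239.23737513],
       [  0.        ,   0.        ,   1.        ]]), 'xyz': array([0.44650904, 0.13397164, 0.77252117]), 'rotation': array([-2.13277047,  2.13746438, -0.19035671])}
wrist {'camera_matrix': array([[345.96664355,   0.        , 318.96273939],
       [  0.        , 345.96664355, 243.3858669 ],
       [  0.        ,   0.        ,   1.        ]]), 'xyz': array([0.22853817, 0.55951758, 0.37368062]), 'rotation': array([ 1.78530613, -2.356514  , -0.32687876])}
{'time': 0.15, 'q': array([ 1.63071144e+00,  4.07005961e-02,  8.40767200e-02, -3.09540505e-04,
       -1.61551415e+00, -3.33699272e-01]), 'joint_vel': array([ 4.92316472e-05, -8.22079505e-04,  2.19571679e-03, -5.55155505e-04,
        6.70986640e-04, -2.18232665e-03]), 'tau': array([-1.69223826e-03, -3.68612695e+01,  3.47692108e+01,  6.93623856e+00,
       -4.36409769e-03, -5.81097240e-06]), 'tool_pos': array([0.16211305, 0.57746731, 0.25551845]), 'ee_rot': array([ 3.11084227e+00, -4.28508223e-01, -6.42410197e-05]), 'contact_force': array([-0.64845532, -0.397656  ,  0.61286259]), 'moment': array([ 0.01503956, -0.00261044,  0.04764295]), 'opening': 0.08552293417777172}
```

View pics/top0.png

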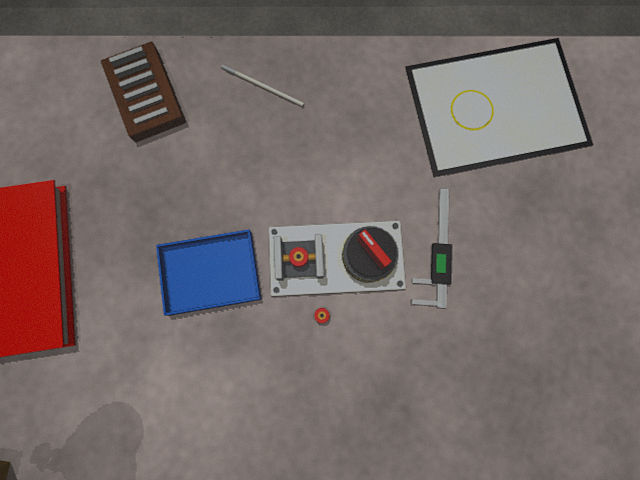

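View pics/scene0.png

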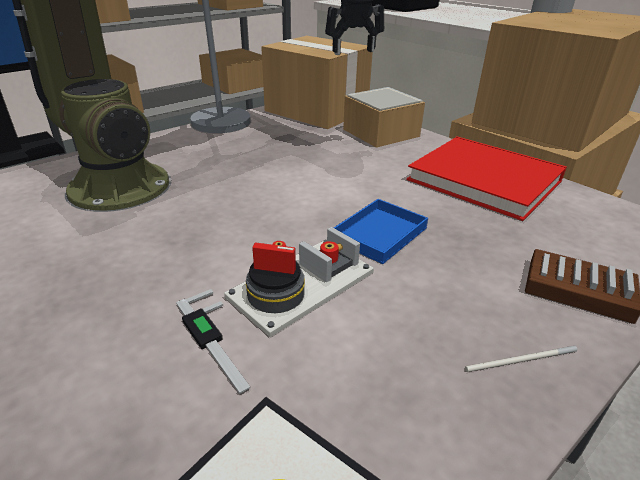

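The top view shows the knob at about (371,252), with the nest and red bushing at (299,257), the tray at (209,272), the loose bushing at (322,316) and the caliper at (442,248). I'll enlarge the crop.

```bash
python3 - <<'E'
import cv2
a=cv2.imread("pics/top0.png")[205:325,255:415]
cv2.imwrite("pics/topc.png",cv2.resize(a,None,fx=5,fy=5,interpolation=cv2.INTER_CUBIC))
E
```

```text
(no output)
```

View pics/topc.png

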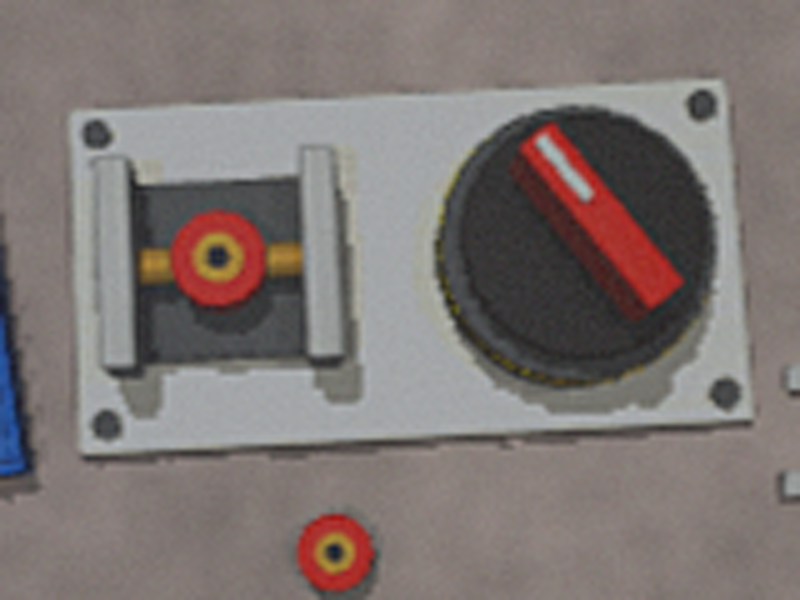

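The crop shows the top corners of the bar at (520,143), (549,123), (684,283) and (650,308), and the plate corners at (68,112), (722,80), (752,422) and (83,457).

```bash
cat > h.py <<'E'
from workcell import *
import numpy as np, cv2
from scipy.spatial.transform import Rotation as R
def px2w(name,uv,z,info=None):
    i=info or camera_info(name); K=i["camera_matrix"];Rm=R.from_rotvec(i["rotation"]).as_matrix();c=i["xyz"]
    d=(Rm@np.linalg.inv(K)@np.c_[np.atleast_2d(uv),np.ones(len(np.atleast_2d(uv)))].T).T
    return c+d*((z-c[2])/d[:,2])[:,None]
E
python3 - <<'E'
from h import *
f=lambda a:(np.array(a)+0.0)/5+[255,205]-0.4
bar=px2w("top",f([(520,143),(549,123),(684,283),(650,308)]),.104)
print(bar.round(4),bar.mean(0).round(4))
d=(bar[0]+bar[1]-bar[2]-bar[3])/2; print("bar len",np.linalg.norm(d),"ang",np.degrees(np.arctan2(d[1],d[0])))
pl=px2w("top",f([(68,112),(722,80),(752,422),(83,457)]),.012)
print(pl.round(4))
y=(pl[0]+pl[3]-pl[1]-pl[2])/2; x=(pl[0]+pl[1]-pl[2]-pl[3])/2
print("len",np.linalg.norm(y),np.linalg.norm(x),"angles",np.degrees(np.arctan2(y[1],y[0]))-90,np.degrees(np.arctan2(x[1],x[0])))
c=pl.mean(0); yh=y/np.linalg.norm(y); print("axis",c-yh*.055)
for n,uv,z in [("disc",(587,243),.062),("lb",(336,552),.02),("cal jaw",(790,379),.01)]:
    print(n,px2w("top",f([uv]),z).round(4))
E
```

```text
[[0.5712 0.0706 0.104 ]
 [0.5774 0.0617 0.104 ]
 [0.5283 0.0219 0.104 ]
 [0.5207 0.0324 0.104 ]] [0.5494 0.0466 0.104 ]
bar len 0.06326941503055308 ang 38.02845871027956
[[ 0.5996  0.2185  0.012 ]
 [ 0.6106 -0.0089  0.012 ]
 [ 0.492  -0.0152  0.012 ]
 [ 0.4808  0.2114  0.012 ]]
len 0.22720569476304345 0.11885294795920566 angles 2.8079138263036327 3.223835463740155
axis [0.54844205 0.04651678 0.012     ]
disc [[0.5464 0.0457 0.062 ]]
lb [[0.4489 0.1262 0.02  ]]
cal jaw [[ 0.5067 -0.029   0.01  ]]
```

```bash
python3 -m jog '[[[22,-30,0],[0,0,3],1],[[45,-62,0],[0,0,6],1],[[68,-94,0],[0,0,9],1],[[91,-125,0],[0,0,12],1],[[114,-156,0],[0,0,15],1]]' 60
python3 -m jog '[[[22,-30,0],[0,0,3],1],[[45,-62,0],[0,0,6],1],[[68,-94,0],[0,0,9],1],[[91,-125,0],[0,0,12],1],[[114,-156,0],[0,0,15],1]]'
python3 -m jog '[[[22,-30,0],[0,0,3],1],[[45,-62,0],[0,0,6],1],[[68,-94,0],[0,0,9],1],[[91,-125,0],[0,0,12],1],[[114,-156,0],[0,0,15],1]]'
python3 -c "from h import *;o=get_obs();print(o['q'],o['tool_pos'],o['contact_force'],o['moment']);m=R.from_rotvec(o['ee_rot']).as_matrix();print(m.round(3),np.degrees(np.arctan2(m[1,0],m[0,0])))"
```

```text
time: 0.57
tool_pos: [0.2768, 0.42, 0.256]
ee_rot: [3.141, -0.014, -0.0]
contact_force: [0.9, 1.4, 0.0]
opening: 0.0851
time: 0.98
tool_pos: [0.3907, 0.2639, 0.2563]
ee_rot: [-3.116, -0.396, -0.0]
contact_force: [1.2, 1.1, 0.7]
opening: 0.0852
time: 1.4
tool_pos: [0.5049, 0.1078, 0.2562]
ee_rot: [-3.038, -0.799, -0.0]
contact_force: [0.9, 1.9, 1.1]
opening: 0.0857
[ 6.00698087e-01 -1.84125621e-01 -1.27846763e-01 -9.73557013e-05
 -1.62675841e+00  1.48432366e+00] [0.50488586 0.1077678  0.25623708] [0.94222179 1.91965024 1.10626527] [ 0.14373171 -0.10194666  0.05335255]
[[ 0.871  0.492  0.   ]
 [ 0.492 -0.871  0.   ]
 [ 0.    -0.    -1.   ]] 29.46325807946421
```

```bash
python3 -m jog '[[[15,-20,-10],[0,0,3],1],[[30,-40,-20],[0,0,6],1],[[44,-61,-30],[0,0,8.5],1],[[44,-61,-40],[0,0,8.5],1],[[44,-61,-40],[0,0,8.5],1]]'
python3 - <<'E'
from h import *
o=get_obs();i=camera_info("wrist");im=capture("wrist");cv2.imwrite("pics/w1.png",im)
np.savez("w1",K=i["camera_matrix"],x=i["xyz"],r=i["rotation"])
print(o['tool_pos'],o['contact_force'],o['moment'])
t=capture("top");cv2.imwrite("pics/t1.png",t)
E
```

```text
time: 1.82
tool_pos: [0.5475, 0.0475, 0.213]
ee_rot: [-2.973, -1.014, 0.008]
contact_force: [0.4, 0.2, -0.5]
opening: 0.0856
[0.5475456  0.04752714 0.21304534] [ 0.37626358  0.23787379 -0.45084826] [-0.00549899  0.04065952  0.01243423]
```

View pics/w1.png

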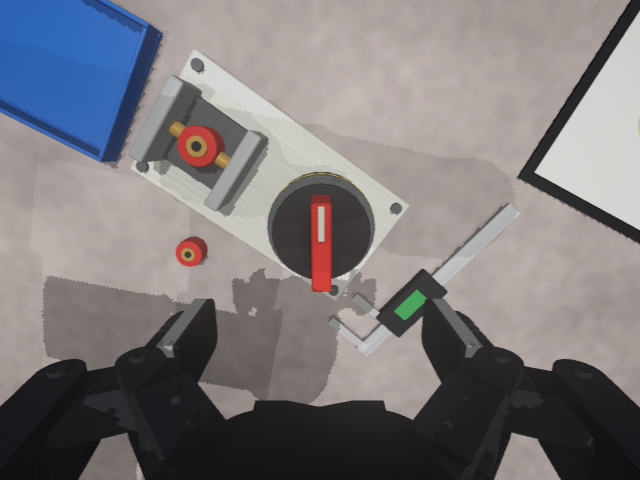

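The wrist view shows the bar nearly vertical at (321,243), between the jaws. I'll crop it to refine the position.

```bash
python3 - <<'E'
import cv2
a=cv2.imread("pics/w1.png")[165:305,255:395]
cv2.imwrite("pics/w1c.png",cv2.resize(a,None,fx=4.2857,fy=4.2857,interpolation=cv2.INTER_CUBIC))
E
```

```text
(no output)
```

View pics/w1c.png

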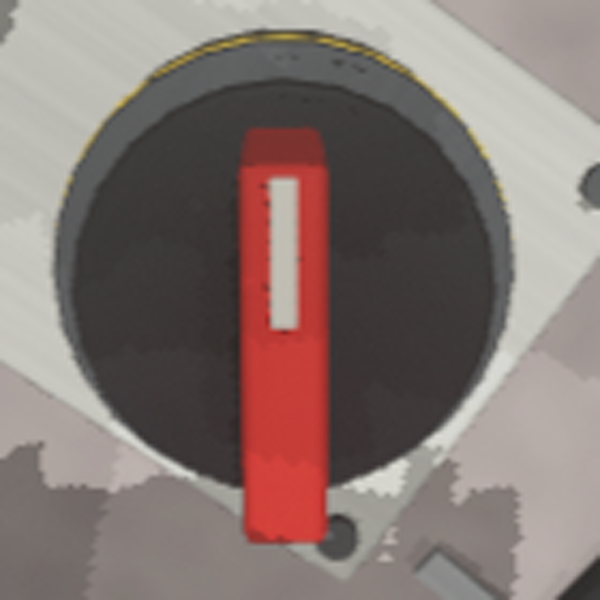

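The bar's top corners in the crop are at (240,165), (329,165), (327,542) and (245,542).

```bash
python3 - <<'E'
from h import *
d=np.load("w1.npz");i=dict(camera_matrix=d["K"],xyz=d["x"],rotation=d["r"])
uv=np.array([(240,165),(329,165),(327,542),(245,542)])/4.2857+[255,165]-.4
b=px2w("wrist",uv,.104,i);print(b.round(4),b.mean(0).round(4))
v=(b[0]+b[1]-b[2]-b[3])/2;print(np.linalg.norm(v),np.degrees(np.arctan2(v[1],v[0])))
uv=np.array([(70,285),(497,285),(284,80)])/4.2857+[255,165]-.4
b=px2w("wrist",uv,.062,i);print(b.round(4),b[:2].mean(0))
o=get_obs();m=R.from_rotvec(o['ee_rot']).as_matrix();print(o['tool_pos'],np.degrees(np.arctan2(m[1,0],m[0,0])),m[:,2])
E
```

```text
[[0.5691 0.0724 0.104 ]
 [0.5775 0.0615 0.104 ]
 [0.5279 0.0228 0.104 ]
 [0.5195 0.0336 0.104 ]] [0.5485 0.0476 0.104 ]
0.06296904871618358 37.96485295177851
[[0.5255 0.0805 0.062 ]
 [0.5743 0.0174 0.062 ]
 [0.58   0.0721 0.062 ]] [0.54992681 0.04894855 0.062     ]
[0.54792048 0.04874029 0.21602007] 37.783008295136774 [-7.56144458e-04 -5.03440086e-04 -9.99999587e-01]
```

```bash
python3 -m jog '[[[0,0,-25],[0,0,0],1],[[0,0,-50],[0,0,0],1],[[0,0,-75],[0,0,0],1],[[0,0,-90],[0,0,0],1],[[0,0,-90],[0,0,0],1]]'
python3 -m jog '[[[0,0,-12],[0,0,0],1],[[0,0,-20],[0,0,0],1],[[0,0,-25],[0,0,0],1],[[0,0,-25],[0,0,0],1],[[0,0,-25],[0,0,0],1]]'
python3 -c "from h import *;o=get_obs();print(o['q'],o['tool_pos'],o['contact_force'],o['moment']);m=R.from_rotvec(o['ee_rot']).as_matrix();print(m[:,2].round(4),np.degrees(np.arctan2(m[1,0],m[0,0])));cv2.imwrite('pics/s2.png',capture('scene')[180:340,180:400].repeat(3,0).repeat(3,1))"
```

```text
time: 2.33
tool_pos: [0.5464, 0.0494, 0.1233]
ee_rot: [-2.971, -1.019, 0.007]
contact_force: [-1.0, -0.7, -0.6]
opening: 0.0854
time: 2.75
tool_pos: [0.5484, 0.0487, 0.1016]
ee_rot: [2.972, 1.018, 0.001]
contact_force: [0.1, -0.4, 0.7]
opening: 0.0857
[ 4.53770596e-01 -5.45936213e-02 -2.92274310e-01  3.31904123e-04
 -1.33274727e+00  1.77699973e+00] [0.548356   0.04870075 0.10164097] [ 0.09070793 -0.37664202  0.74409701] [-0.01955351  0.00748515 -0.04264112]
[ 5.e-04 -1.e-04 -1.e+00] 37.81820894497011
```

View pics/s2.png

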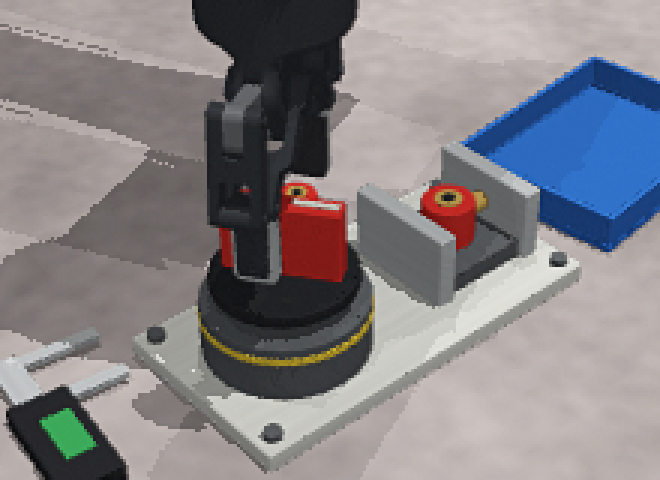

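The jaws straddle the bar with clear space all round. I'm closing gently, shifted 1 mm in -y.

```bash
python3 -m jog '[[[0,-1,-1],[0,0,0],-1],[[0,-1,-1],[0,0,0],-1],[[0,-1,-1],[0,0,0],-1],[[0,-1,-1],[0,0,0],-1],[[0,-1,-1],[0,0,0],-1]]' 40
python3 -m jog '[[[0,0,0],[0,0,0],-1],[[0,0,0],[0,0,0],-1],[[0,0,0],[0,0,0],-1],[[0,0,0],[0,0,0],-1]]'
python3 -c "from h import *;o=get_obs();print(o['tool_pos'],o['contact_force'],o['moment']);m=R.from_rotvec(o['ee_rot']).as_matrix();print(m[:,2].round(4),np.degrees(np.arctan2(m[1,0],m[0,0])))"
```

```text
time: 3.22
tool_pos: [0.5483, 0.0476, 0.1004]
ee_rot: [2.972, 1.018, 0.0]
contact_force: [0.6, -0.2, -0.7]
opening: 0.0258
time: 3.55
tool_pos: [0.5485, 0.0472, 0.1005]
ee_rot: [2.971, 1.017, 0.001]
contact_force: [3.5, -4.2, 0.5]
opening: 0.0137
[0.54850817 0.04724776 0.10050659] [ 3.48605184 -4.21130158  0.50578428] [-1.01292619 -0.87517752 -0.0184016 ]
[ 8.e-04 -6.e-04 -1.e+00] 37.799596598865314
```

```bash
cat > s.py <<'E'
from h import *
o=get_obs();m=R.from_rotvec(o['ee_rot']).as_matrix()
print("t",round(o['time'],2),"p",(o['tool_pos']*1e3).round(2),"F",o['contact_force'].round(2),"M",o['moment'].round(3),"yaw",round(np.degrees(np.arctan2(m[1,0],m[0,0])),2),"z",m[:2,2].round(4),"op",round(o['opening'],4),"tau6",o['tau'][5].round(3))
E
python3 -m jog '[[[0.4,-0.5,0],[0,0,0],-1],[[0.4,-0.5,0],[0,0,0],-1],[[0.4,-0.5,0],[0,0,0],-1]]'; python3 s.py
```

```text
time: 3.8
tool_pos: [0.5486, 0.0472, 0.1005]
ee_rot: [-2.972, -1.018, -0.0]
contact_force: [-0.1, -1.5, 2.3]
opening: 0.0133
t 3.8 p [548.62  47.17 100.51] F [-0.12 -1.54  2.35] M [-0.439  0.012  0.029] yaw 37.81 z [0.0002 0.0001] op 0.0133 tau6 0.01
```

```bash
for k in 1; do python3 -m jog '[[[0,0,0],[0,0,-1],-1],[[0,0,0],[0,0,-2],-1],[[0,0,0],[0,0,-3],-1],[[0,0,0],[0,0,-4],-1],[[0,0,0],[0,0,-4],-1]]' >/dev/null; python3 s.py; done
```

```text
t 4.22 p [548.66  47.22 100.42] F [-0.92 -0.97  2.11] M [-0.342  0.162  0.197] yaw 33.75 z [0.0003 0.    ] op 0.013 tau6 -0.445
```

```bash
python3 -m jog '[[[0,0,0],[0,0,-1],-1],[[0,0,0],[0,0,-2],-1],[[0,0,0],[0,0,-3],-1],[[0,0,0],[0,0,-4],-1],[[0,0,0],[0,0,-5],-1]]' >/dev/null; python3 s.py;
```

```text
t 4.63 p [548.66  47.17 100.27] F [-0.21 -0.63  2.86] M [-0.321 -0.066  0.169] yaw 28.71 z [0.0002 0.    ] op 0.0131 tau6 0.095
```

```bash
python3 -m jog '[[[0,0,0],[0,0,-1],-1],[[0,0,0],[0,0,-2],-1],[[0,0,0],[0,0,-3],-1],[[0,0,0],[0,0,-4],-1],[[0,0,0],[0,0,-5],-1]]' >/dev/null; python3 s.py;python3 -m jog '[[[0,0,0],[0,0,-1],-1],[[0,0,0],[0,0,-2],-1],[[0,0,0],[0,0,-3],-1],[[0,0,0],[0,0,-4],-1],[[0,0,0],[0,0,-5],-1]]' >/dev/null; python3 s.py;
```

```text
t 5.05 p [548.67  47.15 100.27] F [ 0.16 -0.93  2.48] M [-0.262 -0.203  0.201] yaw 23.71 z [ 0.0002 -0.    ] op 0.0134 tau6 0.099
t 5.47 p [548.69  47.16 100.29] F [ 0.98 -1.54  3.06] M [-0.301 -0.421  0.188] yaw 18.71 z [ 0.0003 -0.    ] op 0.0136 tau6 0.098
```

```bash
python3 -m jog '[[[0,0,0],[0,0,-0.4],-1],[[0,0,0],[0,0,-0.8],-1],[[0,0,0],[0,0,-1.2],-1]]' >/dev/null; python3 s.py;python3 -m jog '[[[0,0,0],[0,0,-0.4],-1],[[0,0,0],[0,0,-0.8],-1],[[0,0,0],[0,0,-1.2],-1]]' >/dev/null; python3 s.py;python3 -m jog '[[[0,0,0],[0,0,-0.4],-1],[[0,0,0],[0,0,-0.8],-1],[[0,0,0],[0,0,-1.2],-1]]' >/dev/null; python3 s.py;python3 -m jog '[[[0,0,0],[0,0,-0.4],-1],[[0,0,0],[0,0,-0.8],-1],[[0,0,0],[0,0,-1.2],-1]]' >/dev/null; python3 s.py;
```

```text
t 5.72 p [548.69  47.12 100.31] F [ 2.63 -0.65  1.87] M [-0.304 -0.573  0.166] yaw 17.57 z [ 0.0003 -0.0001] op 0.0129 tau6 -0.037
t 5.97 p [548.67  47.15 100.28] F [ 1.83 -1.98  2.27] M [-0.462 -0.649  0.145] yaw 16.38 z [ 0.0002 -0.0001] op 0.0132 tau6 -0.025
t 6.22 p [548.67  47.14 100.28] F [ 1.85 -1.66  2.37] M [-0.404 -0.755  0.14 ] yaw 15.17 z [ 0.0002 -0.0001] op 0.0135 tau6 -0.069
t 6.47 p [548.68  47.12 100.29] F [ 2.16 -2.23  2.57] M [-0.448 -0.756  0.146] yaw 13.97 z [ 0.0002 -0.0001] op 0.0133 tau6 -0.044
```

```bash
python3 -m jog '[[[0.2,-0.2,0],[0,0,-0.4],-1],[[0.2,-0.2,0],[0,0,-0.8],-1],[[0.2,-0.2,0],[0,0,-1.2],-1]]' >/dev/null; python3 s.py;python3 -m jog '[[[0,0,0],[0,0,-0.4],-1],[[0,0,0],[0,0,-0.8],-1],[[0,0,0],[0,0,-1.2],-1]]' >/dev/null; python3 s.py;python3 -m jog '[[[0,0,0],[0,0,-0.4],-1],[[0,0,0],[0,0,-0.8],-1],[[0,0,0],[0,0,-1.2],-1]]' >/dev/null; python3 s.py
```

```text
t 6.72 p [548.72  47.09 100.28] F [0.78 0.01 3.77] M [-0.046 -0.368  0.132] yaw 12.78 z [-0.0001  0.0001] op 0.013 tau6 -0.02
t 6.97 p [548.75  47.04 100.25] F [ 1.16 -0.44  3.34] M [ 0.106 -0.269  0.114] yaw 11.58 z [-0.0001  0.0001] op 0.0132 tau6 -0.039
t 7.22 p [548.75  47.04 100.21] F [0.21 0.67 1.86] M [ 0.251 -0.203  0.2  ] yaw 10.38 z [-0.0001  0.0001] op 0.0135 tau6 -0.059
```

```bash
python3 -m jog '[[[0,0,0],[0,0,-0.4],-1],[[0,0,0],[0,0,-0.8],-1],[[0,0,0],[0,0,-1.2],-1]]' >/dev/null; python3 s.py;python3 -m jog '[[[0,0,0],[0,0,-0.4],-1],[[0,0,0],[0,0,-0.8],-1],[[0,0,0],[0,0,-1.2],-1]]' >/dev/null; python3 s.py
```

```text
t 7.47 p [548.76  47.04 100.21] F [0.16 1.03 3.01] M [ 0.377 -0.103  0.207] yaw 9.17 z [-0.0001  0.0001] op 0.0132 tau6 -0.035
t 7.72 p [548.79  47.03 100.21] F [0.31 1.33 2.1 ] M [ 0.365 -0.045  0.148] yaw 7.97 z [-0.  0.] op 0.0134 tau6 -0.019
```

```bash
python3 -m jog '[[[0,0,0],[0,0,-0.4],-1],[[0,0,0],[0,0,-0.8],-1],[[0,0,0],[0,0,-1.2],-1]]' >/dev/null; python3 s.py;python3 -m jog '[[[0,0,0],[0,0,-0.4],-1],[[0,0,0],[0,0,-0.8],-1],[[0,0,0],[0,0,-1.2],-1]]' >/dev/null; python3 s.py;python3 -m jog '[[[0,0,0],[0,0,-0.4],-1],[[0,0,0],[0,0,-0.8],-1],[[0,0,0],[0,0,-1.2],-1]]' >/dev/null; python3 s.py
```

```text
t 7.97 p [548.76  47.02 100.2 ] F [-0.06  1.28  2.59] M [ 0.443 -0.024  0.117] yaw 6.78 z [-0.  0.] op 0.0136 tau6 -0.069
t 8.22 p [548.76  46.99 100.19] F [0.25 1.73 3.06] M [ 0.617 -0.096  0.215] yaw 5.57 z [-0.0001 -0.    ] op 0.0136 tau6 -0.05
t 8.47 p [548.79  46.97 100.22] F [-0.6   0.98  2.39] M [ 0.573 -0.068  0.202] yaw 4.37 z [-0.     -0.0001] op 0.0132 tau6 -0.026
```

```bash
python3 -m jog '[[[0,0,0],[0,0,-0.4],-1],[[0,0,0],[0,0,-0.8],-1],[[0,0,0],[0,0,-1.2],-1]]' >/dev/null; python3 s.py;python3 -m jog '[[[0,0,0],[0,0,-0.4],-1],[[0,0,0],[0,0,-0.8],-1],[[0,0,0],[0,0,-1.2],-1]]' >/dev/null; python3 s.py;python3 -m jog '[[[0,0,0],[0,0,-0.4],-1],[[0,0,0],[0,0,-0.8],-1],[[0,0,0],[0,0,-1.2],-1]]' >/dev/null; python3 s.py
```

```text
t 8.72 p [548.79  46.96 100.19] F [1.17 0.67 1.99] M [ 0.61  -0.02   0.128] yaw 3.17 z [-0.0001 -0.0001] op 0.013 tau6 -0.023
t 8.97 p [548.78  46.95 100.19] F [0.12 1.3  1.9 ] M [ 0.631 -0.029  0.274] yaw 1.97 z [-0.0001 -0.0001] op 0.013 tau6 -0.065
t 9.22 p [548.78  46.96 100.23] F [0.26 0.73 2.05] M [ 0.691 -0.022  0.196] yaw 0.77 z [-0.     -0.0001] op 0.0132 tau6 -0.041
```

```bash
python3 -m jog '[[[0,0,0],[0,0,-0.4],-1],[[0,0,0],[0,0,-0.8],-1],[[0,0,0],[0,0,-1.2],-1]]' >/dev/null; python3 s.py;python3 -m jog '[[[0,0,0],[0,0,-0.4],-1],[[0,0,0],[0,0,-0.8],-1],[[0,0,0],[0,0,-1.2],-1]]' >/dev/null; python3 s.py;python3 -m jog '[[[0,0,0],[0,0,-0.4],-1],[[0,0,0],[0,0,-0.8],-1],[[0,0,0],[0,0,-1.2],-1]]' >/dev/null; python3 s.py
```

```text
t 9.47 p [548.79  46.94 100.22] F [0.25 1.82 2.16] M [ 0.661 -0.093  0.127] yaw -0.43 z [-0.     -0.0001] op 0.0132 tau6 -0.02
t 9.72 p [548.79  46.94 100.2 ] F [0.89 1.21 1.9 ] M [ 0.606 -0.114  0.126] yaw -1.62 z [-0.0001 -0.0001] op 0.0133 tau6 -0.043
t 9.97 p [548.81  46.94 100.23] F [-0.02  2.18  0.66] M [ 0.664 -0.173  0.135] yaw -2.83 z [ 0.     -0.0001] op 0.0133 tau6 -0.057
```

```bash
python3 -m jog '[[[0,0,0],[0,0,-0.4],-1],[[0,0,0],[0,0,-0.8],-1],[[0,0,0],[0,0,-1.2],-1]]' >/dev/null; python3 s.py;python3 -m jog '[[[0,0,0],[0,0,-0.4],-1],[[0,0,0],[0,0,-0.8],-1],[[0,0,0],[0,0,-1.2],-1]]' >/dev/null; python3 s.py;python3 -m jog '[[[0,0,0],[0,0,-0.4],-1],[[0,0,0],[0,0,-0.8],-1],[[0,0,0],[0,0,-1.2],-1]]' >/dev/null; python3 s.py
```

```text
t 10.22 p [548.81  46.93 100.2 ] F [-0.36  1.51  0.79] M [ 0.604 -0.194  0.139] yaw -4.03 z [-0.     -0.0001] op 0.0132 tau6 -0.032
t 10.47 p [548.82  46.92 100.27] F [-0.26  0.95  1.37] M [ 0.563 -0.169  0.163] yaw -5.23 z [ 0.0001 -0.0001] op 0.0131 tau6 -0.018
t 10.72 p [548.81  46.9  100.23] F [1.01 1.96 0.59] M [ 0.534 -0.266  0.205] yaw -6.43 z [-0.     -0.0001] op 0.0133 tau6 -0.072
```

```bash
python3 -m jog '[[[0,0,0],[0,0,-0.4],-1],[[0,0,0],[0,0,-0.8],-1],[[0,0,0],[0,0,-1.2],-1]]' >/dev/null; python3 s.py;python3 -m jog '[[[0,0,0],[0,0,-0.4],-1],[[0,0,0],[0,0,-0.8],-1],[[0,0,0],[0,0,-1.2],-1]]' >/dev/null; python3 s.py;python3 -m jog '[[[0,0,0],[0,0,-0.4],-1],[[0,0,0],[0,0,-0.8],-1],[[0,0,0],[0,0,-1.2],-1]]' >/dev/null; python3 s.py
```

```text
t 10.97 p [548.78  46.93 100.21] F [0.61 1.08 0.99] M [ 0.485 -0.288  0.114] yaw -7.63 z [-0.0001 -0.0001] op 0.0133 tau6 -0.047
t 11.22 p [548.81  46.92 100.28] F [1.22 0.84 1.48] M [ 0.457 -0.338  0.109] yaw -8.83 z [ 0.     -0.0001] op 0.0134 tau6 -0.024
t 11.47 p [548.82  46.92 100.25] F [0.54 0.64 0.2 ] M [ 0.409 -0.335  0.152] yaw -10.03 z [ 0.     -0.0002] op 0.0133 tau6 -0.027
```

```bash
python3 -m jog '[[[0,0,0],[0,0,-0.4],-1],[[0,0,0],[0,0,-0.8],-1],[[0,0,0],[0,0,-1.2],-1]]' >/dev/null; python3 s.py;python3 -m jog '[[[0,0,0],[0,0,-0.4],-1],[[0,0,0],[0,0,-0.8],-1],[[0,0,0],[0,0,-1.2],-1]]' >/dev/null; python3 s.py;python3 -m jog '[[[0,0,0],[0,0,-0.4],-1],[[0,0,0],[0,0,-0.8],-1],[[0,0,0],[0,0,-1.2],-1]]' >/dev/null; python3 s.py
```

```text
t 11.72 p [548.8   46.9  100.22] F [0.61 1.32 0.29] M [ 0.379 -0.388  0.167] yaw -11.23 z [-0.     -0.0002] op 0.0131 tau6 -0.063
t 11.97 p [548.79  46.9  100.21] F [1.   0.29 0.34] M [ 0.41  -0.418  0.125] yaw -12.43 z [-0.0001 -0.0002] op 0.0131 tau6 -0.039
t 12.22 p [548.8   46.91 100.22] F [0.09 1.17 0.49] M [ 0.314 -0.423  0.13 ] yaw -13.63 z [-0.     -0.0002] op 0.0132 tau6 -0.019
```

```bash
python3 -m jog '[[[0,0,0],[0,0,-0.4],-1],[[0,0,0],[0,0,-0.8],-1],[[0,0,0],[0,0,-1.2],-1]]' >/dev/null; python3 s.py;python3 -m jog '[[[0,0,0],[0,0,-0.4],-1],[[0,0,0],[0,0,-0.8],-1],[[0,0,0],[0,0,-1.2],-1]]' >/dev/null; python3 s.py;python3 -m jog '[[[0,0,0],[0,0,-0.4],-1],[[0,0,0],[0,0,-0.8],-1],[[0,0,0],[0,0,-1.2],-1]]' >/dev/null; python3 s.py
```

```text
t 12.47 p [548.82  46.91 100.24] F [2.08 0.78 0.3 ] M [ 0.237 -0.446  0.112] yaw -14.82 z [ 0.     -0.0002] op 0.0133 tau6 -0.078
t 12.72 p [548.82  46.9  100.26] F [ 1.57 -0.36 -0.17] M [ 0.188 -0.482  0.135] yaw -16.03 z [ 0.     -0.0001] op 0.0134 tau6 -0.041
t 12.97 p [548.8   46.9  100.24] F [0.73 0.8  0.43] M [ 0.085 -0.439  0.073] yaw -17.22 z [-0.     -0.0002] op 0.0134 tau6 -0.031
```

```bash
python3 -m jog '[[[0,0,0],[0,0,-0.4],-1],[[0,0,0],[0,0,-0.8],-1],[[0,0,0],[0,0,-1.2],-1]]' >/dev/null; python3 s.py;python3 -m jog '[[[0,0,0],[0,0,-0.4],-1],[[0,0,0],[0,0,-0.8],-1],[[0,0,0],[0,0,-1.2],-1]]' >/dev/null; python3 s.py
```

```text
t 13.22 p [548.81  46.88 100.25] F [ 1.22  0.31 -0.48] M [ 0.058 -0.484  0.13 ] yaw -18.43 z [-0.     -0.0002] op 0.013 tau6 -0.046
t 13.47 p [548.8   46.88 100.27] F [ 0.87 -1.3  -0.58] M [ 0.073 -0.547  0.09 ] yaw -19.63 z [-0.     -0.0002] op 0.0133 tau6 0.015
```

```bash
python3 -m jog '[[[0,0,0],[0,0,-0.4],-1],[[0,0,0],[0,0,-0.8],-1]]' >/dev/null; python3 s.py;python3 -m jog '[[[0,0,0],[0,0,-0.4],-1],[[0,0,0],[0,0,-0.8],-1]]' >/dev/null; python3 s.py
```

```text
t 13.63 p [548.79  46.9  100.22] F [ 0.85 -1.08 -1.19] M [-0.05  -0.549  0.057] yaw -20.43 z [-0.0001 -0.0002] op 0.013 tau6 -0.005
t 13.8 p [548.78  46.89 100.22] F [ 0.96 -0.82  0.44] M [-0.054 -0.522  0.111] yaw -21.23 z [-0.0001 -0.0002] op 0.0134 tau6 -0.01
```

```bash
python3 -m jog '[[[0,0,0],[0,0,-0.4],-1],[[0,0,0],[0,0,-0.8],-1]]' >/dev/null; python3 s.py;python3 -m jog '[[[0,0,0],[0,0,-0.4],-1],[[0,0,0],[0,0,-0.8],-1]]' >/dev/null; python3 s.py
```

```text
t 13.97 p [548.79  46.87 100.26] F [ 0.79 -0.61 -0.14] M [-0.157 -0.423 -0.013] yaw -22.04 z [-0.0001 -0.0002] op 0.0132 tau6 0.124
t 14.13 p [548.77  46.87 100.23] F [ 1.37 -0.79 -0.17] M [-0.108 -0.484  0.048] yaw -22.84 z [-0.0001 -0.0002] op 0.0132 tau6 0.099
```

The drag is falling, both in Mz and in tau6. I'm switching to finer steps.

```bash
python3 -m jog '[[[0,0,0],[0,0,-0.4],-1],[[0,0,0],[0,0,-0.8],-1]]' >/dev/null; python3 s.py;python3 -m jog '[[[0,0,0],[0,0,-0.4],-1],[[0,0,0],[0,0,-0.8],-1]]' >/dev/null; python3 s.py
```

```text
t 14.3 p [548.81  46.89 100.26] F [ 0.97 -1.4   0.16] M [-0.217 -0.492  0.029] yaw -23.63 z [-0.     -0.0002] op 0.0132 tau6 0.064
t 14.47 p [548.77  46.88 100.23] F [ 0.92 -1.02 -0.03] M [-0.236 -0.442 -0.002] yaw -24.43 z [-0.0002 -0.0002] op 0.0137 tau6 0.12
```

```bash
python3 -m jog '[[[0,0,0],[0,0,-0.4],-1],[[0,0,0],[0,0,-0.8],-1]]' >/dev/null; python3 s.py;python3 -m jog '[[[0,0,0],[0,0,-0.4],-1],[[0,0,0],[0,0,-0.8],-1]]' >/dev/null; python3 s.py
```

```text
t 14.63 p [548.78  46.9  100.24] F [ 0.57 -1.44  0.11] M [-0.296 -0.444 -0.035] yaw -25.23 z [-0.0001 -0.0002] op 0.0131 tau6 0.112
t 14.8 p [548.78  46.86 100.25] F [ 0.8  -1.01  0.34] M [-0.322 -0.373  0.   ] yaw -26.02 z [-0.0001 -0.0003] op 0.0133 tau6 0.074
```

```bash
python3 -m jog '[[[0,0,0],[0,0,-0.3],-1],[[0,0,0],[0,0,-0.6],-1]]' >/dev/null; python3 s.py;python3 -m jog '[[[0,0,0],[0,0,-0.3],-1],[[0,0,0],[0,0,-0.6],-1]]' >/dev/null; python3 s.py
```

```text
t 14.97 p [548.79  46.91 100.27] F [ 1.36 -1.5  -1.04] M [-0.394 -0.392  0.073] yaw -26.61 z [-0.     -0.0002] op 0.0131 tau6 0.012
t 15.13 p [548.79  46.88 100.22] F [ 0.97 -2.41 -0.91] M [-0.465 -0.407  0.145] yaw -27.21 z [-0.0001 -0.0002] op 0.0131 tau6 -0.012
```

```bash
python3 -m jog '[[[0,0,0],[0,0,-0.3],-1],[[0,0,0],[0,0,-0.6],-1]]' >/dev/null; python3 s.py;python3 -m jog '[[[0,0,0],[0,0,-0.3],-1],[[0,0,0],[0,0,-0.6],-1]]' >/dev/null; python3 s.py
```

```text
t 15.3 p [548.8   46.86 100.24] F [ 1.64 -1.19 -0.33] M [-0.422 -0.464  0.168] yaw -27.81 z [-0.0001 -0.0003] op 0.0131 tau6 -0.042
t 15.47 p [548.82  46.88 100.25] F [ 1.27 -1.84 -1.3 ] M [-0.573 -0.464  0.202] yaw -28.41 z [-0.     -0.0002] op 0.0136 tau6 -0.073
```

The climb past the centre is clear, at about 0.09 N·m per degree starting near yaw -26°. I'll turn back to -26.1° and press gently in small steps.

```bash
python3 -m jog '[[[0,0,0],[0,0,0.6],-1],[[0,0,0],[0,0,1.2],-1],[[0,0,0],[0,0,1.8],-1],[[0,0,0],[0,0,2.3],-1],[[0,0,0],[0,0,2.3],-1]]' >/dev/null; python3 s.py;python3 -m jog '[[[0,0,-0.3],[0,0,0],-1],[[0,0,-0.6],[0,0,0],-1],[[0,0,-1],[0,0,0],-1]]' >/dev/null; python3 s.py
```

```text
t 15.88 p [548.78  46.89 100.24] F [ 1.28 -2.33 -1.9 ] M [-0.524 -0.455 -0.037] yaw -26.05 z [-0.0001 -0.0001] op 0.0133 tau6 0.134
t 16.13 p [548.86  46.87  99.92] F [-0.98 -1.43  3.38] M [-0.574  0.562 -0.019] yaw -26.09 z [ 0.0003 -0.0003] op 0.0131 tau6 0.012
```

```bash
python3 -m jog '[[[0,0,-0.3],[0,0,0],-1],[[0,0,-0.6],[0,0,0],-1],[[0,0,-1],[0,0,0],-1]]' >/dev/null; python3 s.py
```

```text
t 16.38 p [548.84  46.87  98.6 ] F [-1.63 -2.04  6.  ] M [-0.648  0.69  -0.013] yaw -26.09 z [ 0.0002 -0.0002] op 0.0134 tau6 0.013
```

```bash
python3 -m jog '[[[0,0,-0.3],[0,0,0],-1],[[0,0,-0.6],[0,0,0],-1]]' >/dev/null; python3 s.py;python3 -m jog '[[[0,0,-0.3],[0,0,0],-1],[[0,0,-0.6],[0,0,0],-1]]' >/dev/null; python3 s.py
```

```text
t 16.55 p [548.84  46.86  97.74] F [-1.59 -1.41  4.91] M [-0.671  0.545 -0.025] yaw -26.09 z [ 0.0001 -0.0002] op 0.0135 tau6 0.01
t 16.72 p [548.85  46.89  97.03] F [-1.24 -2.19  3.89] M [-0.756  0.422  0.005] yaw -26.09 z [ 0.0001 -0.0002] op 0.0134 tau6 0.009
```

The knob has gone 3.2 mm down at about 4–5 N, past the 1.5 mm block, so the pin is in the notch. Continuing down.

```bash
python3 -m jog '[[[0,0,-0.3],[0,0,0],-1],[[0,0,-0.6],[0,0,0],-1],[[0,0,-0.9],[0,0,0],-1],[[0,0,-1.2],[0,0,0],-1],[[0,0,-1.5],[0,0,0],-1]]' >/dev/null; python3 s.py;python3 -m jog '[[[0,0,-0.3],[0,0,0],-1],[[0,0,-0.6],[0,0,0],-1],[[0,0,-0.9],[0,0,0],-1],[[0,0,-1.2],[0,0,0],-1],[[0,0,-1.5],[0,0,0],-1]]' >/dev/null; python3 s.py
```

```text
t 17.13 p [548.83  46.9   95.51] F [-0.2  -2.42  3.75] M [-0.829  0.3   -0.046] yaw -26.09 z [ 0.     -0.0002] op 0.013 tau6 0.009
t 17.55 p [548.84  46.9   94.07] F [-0.76 -1.89  3.58] M [-0.862  0.218 -0.01 ] yaw -26.09 z [ 0.0001 -0.0002] op 0.0133 tau6 0.01
```

```bash
python3 -m jog '[[[0,0,-0.2],[0,0,0],-1],[[0,0,-0.4],[0,0,0],-1],[[0,0,-0.6],[0,0,0],-1]]' >/dev/null; python3 s.py
```

```text
t 17.8 p [548.83  46.9   93.41] F [-0.31 -2.39  3.67] M [-0.965  0.128 -0.04 ] yaw -26.09 z [ 0.     -0.0001] op 0.0134 tau6 0.009
```

6.8 mm down. I'll take small steps until it meets the stop.

```bash
python3 -m jog '[[[0,0,-0.2],[0,0,0],-1],[[0,0,-0.4],[0,0,0],-1]]' >/dev/null; python3 s.py;python3 -m jog '[[[0,0,-0.2],[0,0,0],-1],[[0,0,-0.4],[0,0,0],-1]]' >/dev/null; python3 s.py
```

```text
t 17.97 p [548.82  46.93  93.04] F [-0.53 -3.75  3.51] M [-0.955  0.175 -0.036] yaw -26.09 z [ 0.     -0.0001] op 0.0133 tau6 0.009
t 18.13 p [548.83  46.91  92.68] F [-0.94 -2.94  4.02] M [-1.013  0.196 -0.019] yaw -26.09 z [ 0.     -0.0002] op 0.0133 tau6 0.011
```

```bash
python3 -m jog '[[[0,0,-0.2],[0,0,0],-1],[[0,0,-0.2],[0,0,0],-1]]' >/dev/null; python3 s.py
```

```text
t 18.3 p [548.82  46.9   92.53] F [-0.22 -2.64  4.01] M [-0.959  0.282 -0.047] yaw -26.09 z [ 0.     -0.0002] op 0.0132 tau6 0.013
```

```bash
python3 -m jog '[[[0,0,-0.3],[0,0,0],-1],[[0,0,-0.3],[0,0,0],-1]]' >/dev/null; python3 s.py;python3 -m jog '[[[0,0,-0.3],[0,0,0],-1],[[0,0,-0.3],[0,0,0],-1]]' >/dev/null; python3 s.py
```

```text
t 18.47 p [548.81  46.9   92.37] F [-1.14 -2.53  5.15] M [-0.98   0.463  0.001] yaw -26.09 z [ 0.0001 -0.0002] op 0.0135 tau6 0.015
t 18.63 p [548.83  46.94  92.29] F [-1.94 -3.13  5.82] M [-0.954  0.648 -0.06 ] yaw -26.08 z [ 0.0002 -0.0001] op 0.0131 tau6 0.018
```

The knob is on its stop: motion has stalled and force is rising, at only 6 N. Letting go now, then rising.

```bash
python3 -m jog '[[[0,0,0],[0,0,0],0],[[0,0,0],[0,0,0],1],[[0,0,0],[0,0,0],1],[[0,0,0],[0,0,0],1],[[0,0,0],[0,0,0],1]]'; python3 -m jog '[[[0,0,0],[0,0,0],1],[[0,0,0],[0,0,0],1],[[0,0,0],[0,0,0],1]]'; python3 s.py
python3 -c "from h import *;cv2.imwrite('pics/s3.png',capture('scene')[180:340,180:400].repeat(3,0).repeat(3,1))"
```

```text
time: 19.05
tool_pos: [0.5487, 0.0471, 0.0915]
ee_rot: [3.061, -0.709, -0.001]
contact_force: [0.2, -1.3, 0.3]
opening: 0.073
time: 19.3
tool_pos: [0.5488, 0.047, 0.0918]
ee_rot: [3.061, -0.709, -0.0]
contact_force: [0.2, -0.9, 1.5]
opening: 0.0857
t 19.3 p [548.81  46.97  91.81] F [ 0.16 -0.93  1.54] M [-0.011 -0.092 -0.021] yaw -26.09 z [-0. -0.] op 0.0857 tau6 0.0
```

View pics/s3.png

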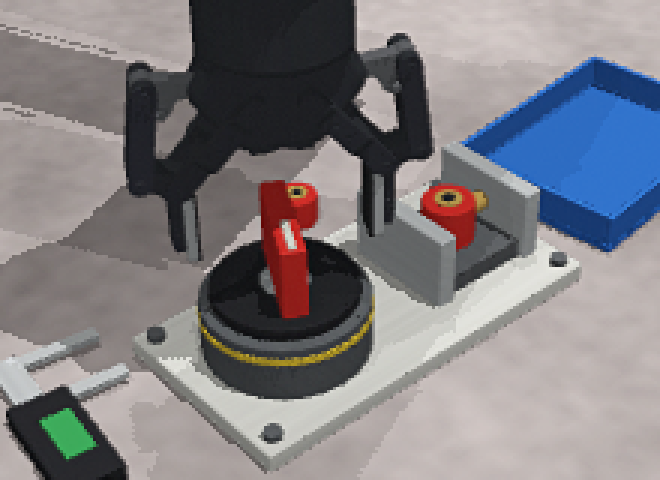

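The jaws are open, and the disc sits flush on the turret with the bar free between them. Rising straight up.

```bash
python3 -m jog '[[[0,0,12],[0,0,0],1],[[0,0,35],[0,0,0],1],[[0,0,60],[0,0,0],1],[[0,0,90],[0,0,0],1],[[0,0,120],[0,0,0],1]]';python3 -m jog '[[[0,0,20],[0,0,0],1],[[0,0,20],[0,0,0],1],[[0,0,20],[0,0,0],1],[[0,0,20],[0,0,0],1]]'; python3 s.py
python3 - <<'E'
from h import *
i=camera_info("wrist");im=capture("wrist");cv2.imwrite('pics/w4.png',im)
s=capture('scene');a=s[180:340,180:400].repeat(3,0).repeat(3,1);cv2.imwrite('pics/s4.png',a)
# predicted bar-top corners in scene at up / down height
c=camera_info("scene");Rm=R.from_rotvec(c["rotation"]).as_matrix()
for z in(.104,.0965):
  P=[]
  for u,v in[(32,7),(32,-7),(-32,-7),(-32,7)]:
    t=np.radians(-26.1);P.append([.5488+(u*np.cos(t)-v*np.sin(t))/1e3,.0470+(u*np.sin(t)+v*np.cos(t))/1e3,z])
  q=(np.array(P)-c["xyz"])@Rm;q=q@c["camera_matrix"].T;q=q[:,:2]/q[:,2:]
  print(z,((q-[180,180]+.5)*3).round(0).tolist())
E
```

```text
time: 19.77
tool_pos: [0.5485, 0.0467, 0.214]
ee_rot: [3.06, -0.709, 0.0]
contact_force: [0.1, -0.7, 0.3]
opening: 0.0854
time: 20.1
tool_pos: [0.5486, 0.047, 0.2317]
ee_rot: [-3.06, 0.709, 0.001]
contact_force: [-0.6, -0.3, -0.7]
opening: 0.0855
t 20.1 p [548.56  47.   231.67] F [-0.64 -0.34 -0.72] M [-0.058 -0.006  0.03 ] yaw -26.09 z [-0.0005  0.0002] op 0.0855 tau6 -0.0
0.104 [[307.0, 235.0], [278.0, 239.0], [257.0, 167.0], [284.0, 163.0]]
0.0965 [[307.0, 247.0], [279.0, 251.0], [258.0, 179.0], [284.0, 175.0]]
```

View pics/s4.png

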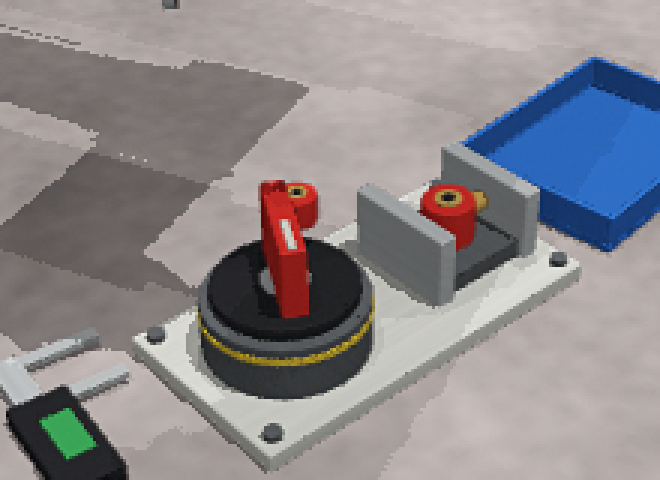

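View pics/w4.png

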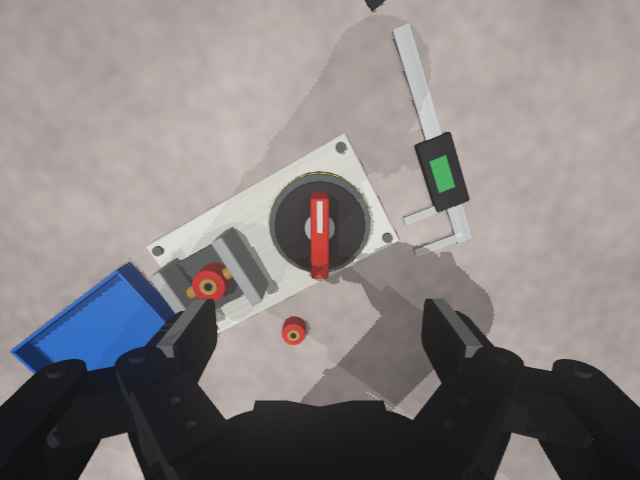

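In the scene crop the far corners of the bar top are at about (260,181) and (285,178). The prediction for fully down is (258,179) and (284,175); for up it is (257,167) and (284,163). So the knob is down. The wrist view shows it free, with the caliper, bushing and tray where they were.

```bash
python3 -c "from workcell import *;print(sign_off())"
```

```text
the job is handed in; nothing more can be done
None
```

The knob is locked down in the notch and stayed down after I let go. The job was handed in at about 20 s of the 64 s allowed; sign-off reported no verdict.

- **Finding the notch:** I turned the knob clockwise from yaw 38° (world). The wrist moment about z fell from about 0.15 to about 0 N·m from yaw -20°. It climbed again past -26°, reaching 0.20 N·m at -28.4°. I turned back to -26.1° for the press.
- **Pressing:** The knob passed the 1.5 mm blocking depth with no rise in force and met its stop after about 7.5–8 mm of tool travel. The most I read while pressing was about 6 N, against the 30 N limit.
- **Checks after release:** The bar's top corners in the scene picture match the fully-down height to about 1 pixel; the up height would be about 4 pixels off. The gripper is clear, 14 cm above where it gripped.
- **Other objects:** The caliper, loose bushing and tray look unmoved by eye; I did not measure their positions again.
- **Disagreement:** The moment reading while turning was noisy, and its steady level was about 0.05 N·m above the stated 0.1 N·m drag. I took that as sensor offset.

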